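# Move the locking cover to the filled tube rack

## Task

The rack full of tubes has to travel, but the locking cover is still on the empty rack. Squeeze the cover's two side tabs together and lift it off, leaving the empty rack standing on the bench, then set it squarely on the filled rack, let the tabs go and press the cover's top gently until it is fully home and both hooks click under the rack's edge. Squeeze and press no harder than it needs, keep both racks about where they stand and leave the other things on the bench alone.

Things in the scene. Friction and masses are not known exactly. Their poses are not given: they have to be found in the camera images.
- cover_mid (a point): Centre, half-way up, of the snap-fit cover: a grey hood with a clear window, 106 x 46 x 26 mm, 2 mm walls, open below, about 80 g. x along its long side, z up. 47 mm above a rack's underside when home. Its rim fits over a rack's collar with 1.2 mm play each side and rests on the shoulder. A rocker tab is hinged on the middle of each long side, 7 mm below this point, its pad above the hinge.
- tab_left (a joint): Angle of the tab on the cover's +y side, rad: 0 sprung out, its hook 2.4 mm under the rack's flange with 0.6 mm play up and down; above 0.19 the hook is clear; about 0.25 pad upright; stop at 0.29. About 1 N at the pad starts it, 5 N holds it in, over 50 N breaks it. Near 0.17 its hook only leans on the flange's side: not caught.
- tab_right (a joint): The same for the tab on the cover's -y side. The hooks reach 14 mm below the cover's rim. Inside the cover a clear sprung plate holds tubes down: it meets the caps of a full rack 3 mm before home, resists with 8 to 14 N and pushes the cover back up 2 to 3 mm as the tabs are let go. Pressed then on the middle of its top, with the tabs free, the cover goes home with a click at about 17 to 25 N.
- tab_left_pad (a point): Middle of the outer face of the +y tab's thumb pad, 24 mm wide along the cover's x, the upper 20 mm of the cover's height. At rest the pads lean out (62 mm across at their tops, which are level with the cover's top); squeezed upright by flat fingers they stand about 53 mm apart, the hooks are clear and the cover can be carried by them. 
- tab_right_pad (a point): Middle of the outer face of the -y tab's thumb pad, 24 mm wide along the cover's x, the upper 20 mm of the cover's height. At rest the pads lean out (62 mm across at their tops, which are level with the cover's top); squeezed upright by flat fingers they stand about 53 mm apart, the hooks are clear and the cover can be carried by them. Fingers drag some mm on them.
- rack_empty: The empty white tube rack (0.17 kg, loose), 3 x 8 open holes, which carries the cover at the start: 106 x 46 mm, 34 mm high to its shoulder. Origin: centre of its underside, x along its long side, z up. Its shoulder is the top of a 5 mm thick flange, 3 mm wider all round than the body below; on it stands a collar 100 x 40 mm, 6 mm high, rounded on top. It comes up with the cover if a tab is still hooked.
- rack_full: The filled white rack (0.2 to 0.35 kg, loose), 3 x 8 grey-capped tubes up to 52 mm high, no cover: 106 x 46 mm, 34 mm high to its shoulder. Origin: centre of its underside, x along its long side, z up. Its shoulder is the top of a 5 mm thick flange, 3 mm wider all round than the body below; on it stands a collar 100 x 40 mm, 6 mm high, rounded on top. 
- cover_top: The cover's flat top panel, grey frame and clear window, 106 x 46 mm; origin at the middle of its upper face, 13 mm above cover_mid, 60 mm above a rack's underside when home. Thin and springy: it gives by about 1 mm for each 8 N, so its height under a fingertip does not tell whether the cover is home. Pressing it with over 35 N breaks it.
- petri_dish: Round covered dish, 60 mm across, 15 mm high, between the racks; origin under its centre. Bystander.
- vial: Brown glass vial with a white cap, 27 mm across, 68 mm high; origin under its centre. Bystander.
- marker_pen: Black pen, 125 mm long, lying; origin under its middle. Bystander.
- forceps: Steel forceps, 130 mm long, lying flat, 3 mm high; origin under the middle. Bystander.
- timer: White timer, 62 x 70 x 14 mm; origin under its centre. Bystander.
- wash_bottle_a: White wash bottle with a red cap, 66 mm across, 207 mm high over its spout; origin under its centre. Bystander.
- wash_bottle_b: A second wash bottle like it. Bystander.
Things that resemble listed ones, but are neither listed nor needed, are in the scene too. Leave any pink look-alike of the part that bears cover_mid alone. Leave any turquoise look-alike of the rack_empty alone.

How it is judged:
On the way, in this order (a step that is already met when the one before it is completed fails the run):
1. both tabs are squeezed in while the cover still sits on the empty rack (value of joint each of tab_left, tab_right above 0.18 rad and z of cover_mid in the frame of rack_empty below 0.052 m and horizontal distance between cover_mid and rack_empty below 0.01 m), for 0.05 s.
2. the cover is lifted clear of the empty rack (z of cover_mid in the frame of rack_empty above 0.065 m), for 0.1 s.
At the end, for the whole second after the job is handed in: Cover on the filled rack within 3 mm and 0.06 rad, fully down on the shoulder (cover_mid 45.2 to 48.8 mm above the rack's underside), both tabs sprung out (below 0.08 rad), all at rest; both racks upright, within 40 mm of where they stood (z of cover_mid in the frame of rack_full between 0.0452 and 0.0488 m and x of cover_mid in the frame of rack_full between -0.003 and 0.003 m and y of cover_mid in the frame of rack_full between -0.003 and 0.003 m and angle between the x axis of cover_mid and the x axis of rack_full, either way round below 0.06 rad and angle between the z axis of cover_mid and the z axis of rack_full, either way round below 0.04 rad and value of joint each of tab_left, tab_right below 0.08 rad and linear speed of rack_full below 0.02 m/s and distance of each of rack_empty, rack_full from where it was at the start of the episode below 0.04 m and angle between each of rack_empty, rack_full's own z axis and vertical below 0.05 rad); the robot touches nothing.
It fails at once if a rack is lifted off the bench or tipped (height (world z) of any of rack_empty, rack_full above 0.008 m or angle between any of rack_empty, rack_full's own z axis and vertical above 0.15 rad).
It fails at once if a tab is squeezed with over 50 N (contact force between the fingers and tab_left above 50 N or contact force between the fingers and tab_right above 50 N).
It fails at once if the cover's top is pressed with over 35 N (contact force between any of the fingers, the arm and cover_top above 35 N).
It fails at once if a bystander is moved more than 20 mm (distance of any of petri_dish, vial, marker_pen, forceps, timer, wash_bottle_a, wash_bottle_b from where it was at the start of the episode above 0.02 m).
It also fails if it takes over 48 s, if anything falls off the work surface, if the arm or the gripper's body presses on something with over 40 N, if the wrist force passes 120 N, or if a joint passes its speed limit or range.

## Robot

A 6-joint arm with a two-finger parallel gripper is mounted at the origin on the work surface. World frame = base frame: x ahead of the robot, y to its left, z up, the work surface at z = 0. Lengths are in m, angles in rad, forces in N, time in s.
With the tool pointing down it reaches from about 0.375 to 0.9 m from the base axis. Payload 3.1 kg.
Tool frame: the origin (TCP) lies between the finger pads; the fingertips stand 8 mm ahead of it and the grasp point (between the pads) lies 11 mm behind it; z points along the fingers, y is the line along which they close (so a half turn about z gives the same grasp; the last joint's range is limited). The gripper opens to 85 mm and grips with 20 to 120 N. Pads are 22 mm wide; open, the fingers measure 114 mm over their backs; the gripper's body (76 mm by 85 mm) begins 54 mm behind the grasp point. The pads swing forward as they close: fully open they stand 13 mm farther back than shut.
Start: joints at [0.953, 0.527, 1.433, -0, 1.181, -0.178], TCP at [0.266, 0.566, 0.213] pointing down, gripper open.
Joint ranges: [-3.08, 3.08], [-0.75, 2.2], [0.22, 2.44], [-1.43, 4.57], [0, 2.65], [-2.85, 2.85]. Speed limits (rad/s): [2.79, 2.79, 3.14, 3.14, 3.14, 3.14].

## Interface

Orientations are given as a unit quaternion [x, y, z, w].
In Python, from station import readout, cams, sign_off gives the robot as it stands.
- The arm moves only by the tool send_rows, never from a script. Its argument "commands" is text: rows parted by semicolons, each of 5 numbers parted by spaces: the finger opening in mm, from 0 to 85.4, then the shift along the tool's x, y, z each as a share of 0.02 m, from -1 to 1, then the turn about the tool's z as a share of 4 degrees, from -1 to 1. In form: grip dx dy dz spin; .... A call has 1 to 20 rows; each row shifts and turns the commanded pose from where the row before left it, along the tool's axes as they then stand; what a row does not reach is not made up. A row lasts 1/12 s, in which the tool goes at most 41.7 mm and 7.16 degrees, less where a joint would pass 70% of its speed; a pose out of reach is approached as far as the arm can. A call with a number of a shift or a turn outside -1 to 1 is refused whole. A call with a gripper value outside its range is refused whole. The fingers move at their own pace and stop on an object; "grip_force" is the grip in N (left out, the last holds). Time passes only in rows, so rows that do not move let the fingers close. It gives the time, the measured TCP pose, the force, the opening and the grip force at its end, in the units of the state.
- readout.sense(): the state, without advancing time (a new reading comes with each control period).
- cams.snapshot(name): name is "scene" or "top" or "wrist"; returns a dict with "pixels" (400x640x3 uint8, red, green, blue), "intrinsics" (3x3 intrinsics, pixels), "dist" ([k1, k2, p1, p2, k3] as OpenCV has them; the pictures are not rectified), "eye" and "rotation" of the camera in the world. Camera axes: x right, y down, z forward; pixel columns grow to the right and rows downward; lengths in m; the calibration is good to about 2 mm. A picture is of the moment at which its call begins. There is no depth.
- sign_off(): hands the job in; it is judged then, once.
The state is a dict: "t": time; "q": joint angles; "qd": joint speeds; "tau": joint torques, N m; "tcp_pos": TCP position; "tool_rot": TCP orientation; "force": force on the tool from outside, world axes, zero at the start; "ft_torque": the same for the moment, N m; "finger_gap": opening from 0.0 (shut) to 1.0 (fully open); "gripper_force": force on a finger pad.
Only numpy, scipy, OpenCV 4.12 (cv2) and the standard library are available. Lean on these libraries where they do the work, as an engineer would, in place of code of your own. Each camera call takes 0.05 s, during which the arm holds its last target. There are 200 camera calls.

## Working session

There is one attempt and no reset: what is moved stays moved. The work goes in short steps, Python scripts to look and compute and a tool call to move; the robot and the scene stay as the last step left them, time stands still between calls to the robot, and variables do not carry over. Pictures are saved under pics/ and viewed, at most 10 in all, crops included, and the job is handed in when it is done.

Besides the shell and the picture viewer there is one more tool, called after "Emit:" by a JSON object that holds its "name" and its "arguments". send_rows: Moves the arm, as the interface text tells. Its arguments: {"type":"object","properties":{"commands":{"type":"string"},"grip_force":{"type":"number"}},"required":["commands"]}

```bash
mkdir -p pics
cat > h.py <<'E'
import numpy as np, cv2
from station import readout, cams, sign_off
def snap(n):
    s=cams.snapshot(n); return s
def save(s,name,crop=None,scale=1):
    p=s['pixels'][:,:,::-1]
    if crop: a,b,c,d=crop; p=p[b:d,a:c]
    cv2.imwrite('pics/'+name,cv2.resize(p,None,fx=scale,fy=scale,interpolation=cv2.INTER_CUBIC))
def ray(s,uv,z):
    uv=np.array(uv,float).reshape(-1,1,2)
    n=cv2.undistortPoints(uv,np.array(s['intrinsics']),np.array(s['dist'])).reshape(-1,2)
    d=np.c_[n,np.ones(len(n))]@np.array(s['rotation']).T
    e=np.array(s['eye']); return e+d*((z-e[2])/d[:,2])[:,None]
E
python3 - <<'E'
from h import *
for n in('top','scene'):
    s=snap(n);save(s,n+'0.png');print(n,s['eye'],np.round(s['rotation'],3).tolist(),s['intrinsics'])
    np.save(n+'0.npy',s,allow_pickle=True)
print(readout.sense())
E
```

```text
top [ 0.43902069 -0.03479282  1.22582585] [0.713, -0.7, 0.023, -0.034] [[472.11562322   0.         331.16127861]
 [  0.         472.11562322 196.69382917]
 [  0.           0.           1.        ]]
scene [ 1.29367883 -0.07917429  0.58430031] [0.646, 0.6, -0.32, -0.346] [[368.79429471   0.         322.03348913]
 [  0.         368.79429471 207.24883065]
 [  0.           0.           1.        ]]
{'t': 0.1, 'q': array([ 9.52506034e-01,  5.28405241e-01,  1.43380064e+00,  4.73406450e-05,
        1.18142970e+00, -1.78485348e-01]), 'qd': array([ 4.94670958e-04, -3.55188562e-03, -2.36582704e-03,  6.46107879e-05,
       -1.25612761e-03, -9.17650019e-04]), 'tau': array([-1.13178680e-04, -4.43304563e+01, -1.78585804e+01, -2.32885122e-04,
        3.92213085e-03, -4.34129660e-06]), 'tcp_pos': array([0.26564112, 0.56496336, 0.21210343]), 'tool_rot': array([ 2.18143122e-01,  9.75916254e-01, -9.32979072e-04, -4.16434695e-04]), 'force': array([-0.71677107,  0.08285757,  0.43312368]), 'ft_torque': array([ 0.0263049 , -0.0001141 , -0.04464974]), 'gripper_force': 0.0, 'finger_gap': 1.0030498132307806}
```

View pics/top0.png

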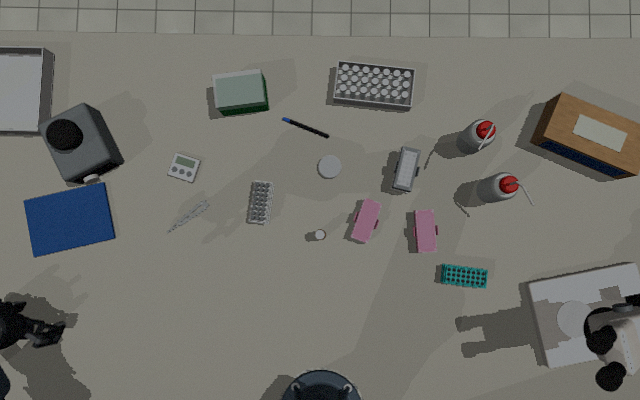

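View pics/scene0.png

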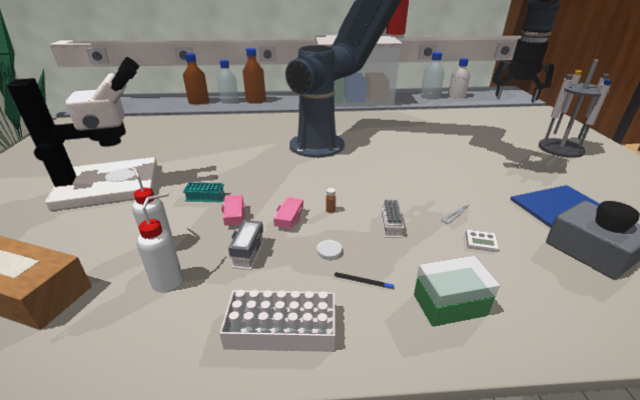

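The top view shows the grey cover on its rack at about (406,169) and the filled rack at (260,202). Possible confusions: pink covers at (365,221) and (425,231), the turquoise rack at (464,275), and the large tube box at (373,85). By the description I choose the grey hood at (406,169) and the grey-capped white rack at (260,202). I'll check both in a close crop and measure them.

```bash
sed -i "s/d=np.c_\[n,np.ones(len(n))\]@np.array(s\['rotation'\]).T/d=Rotation.from_quat(s['rotation']).apply(np.c_[n,np.ones(len(n))])/; 1a from scipy.spatial.transform import Rotation" h.py
python3 - <<'E'
from h import *
s=np.load('top0.npy',allow_pickle=True).item();c=np.load('scene0.npy',allow_pickle=True).item()
a=s['pixels'][:,:,::-1]; b=c['pixels'][:,:,::-1]
t1=cv2.resize(a[135:205,380:450],(400,400),interpolation=cv2.INTER_CUBIC)
t2=cv2.resize(a[170:240,225:295],(400,400),interpolation=cv2.INTER_CUBIC)
cv2.imwrite('pics/crop1.png',np.hstack([t1,t2]))
print(ray(s,[(406,169)],.06),ray(s,[(260,202)],.052),ray(s,[(427,165)],.0), ray(s,[(485,130),(508,184)],.2))
E
```

```text
[[ 0.60616484 -0.19974177  0.06      ]] [[0.51825024 0.1623119  0.052     ]] [[ 0.62616056 -0.26275364  0.        ]] [[ 0.67485803 -0.35157776  0.2       ]
 [ 0.55681174 -0.40012399  0.2       ]]
```

View pics/crop1.png

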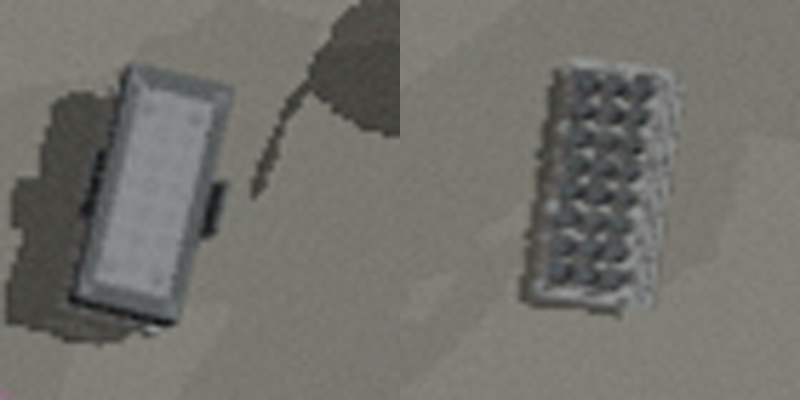

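The crop confirms both: at left a grey hood with a clear window and dark tabs (corners near crop (130,63), (233,88), (180,324), (70,305)), at right the white rack with grey caps.

```bash
cat >> h.py <<'E'
def go(target,longang=None,st=None):
    """shares needed, tool axes; tool x aligned with longang (mod pi); shift in axes after the spin"""
    st=st or readout.sense(); R=Rotation.from_quat(st['tool_rot']); x=R.apply([1,0,0]); yaw=np.arctan2(x[1],x[0])
    sp=0
    if longang is not None:
        d=(longang-yaw+np.pi/2)%np.pi-np.pi/2   # world yaw change; tool z down -> spin=-d
        sp=-np.degrees(d); R=R*Rotation.from_rotvec([0,0,-d])
    v=R.inv().apply(np.array(target)-st['tcp_pos'])/0.02
    print('t',round(st['t'],2),'tcp',np.round(st['tcp_pos'],4),'yaw',round(np.degrees(yaw),2),'q6',round(st['q'][5],2),'spin share',round(sp/4,3),'shift shares',np.round(v,3),'F',np.round(st['force'],1))
E
python3 - <<'E'
from h import *
s=np.load('top0.npy',allow_pickle=True).item()
def corners(pts,ox,oy,z):
    p=np.array(pts)/5.714-.5+[ox,oy]; w=ray(s,p,z)
    m=w.mean(0); l=(w[0]+w[1]-w[2]-w[3])/2; print(np.round(m,4),np.degrees(np.arctan2(l[1],l[0])),np.linalg.norm(l),np.linalg.norm((w[0]+w[3]-w[1]-w[2])/2)); return m,np.arctan2(l[1],l[0])
m,a=corners([(130,63),(233,88),(180,324),(70,305)],380,135,.06)
corners([(568,60),(680,72),(640,310),(525,300)],380-70-85,170,.034) if 0 else corners([(168,60),(280,72),(240,310),(125,300)],225,170,.034)
go([m[0],m[1],.21],a)
w=snap('wrist'); st=readout.sense(); R=Rotation.from_quat(st['tool_rot'])
print(R.inv().apply(w['eye']-st['tcp_pos']),(R.inv()*Rotation.from_quat(w['rotation'])).as_matrix().round(3),w['intrinsics'][0][0])
E
```

```text
[ 0.6073 -0.2005  0.06  ] -12.773859043963233 0.10772657520340581 0.047004855257634266
[0.5198 0.1651 0.034 ] -8.086586265447458 0.10765173601650782 0.05073195360493567
t 0.1 tcp [0.2656 0.565  0.2121] yaw 154.8 q6 -0.18 spin share -3.107 shift shares [-25.122 -33.551   0.147] F [-0.7  0.1  0.4]
[ 0.06910679  0.00039477 -0.16149736] [[-0.    -0.962 -0.273]
 [ 1.     0.    -0.001]
 [ 0.001 -0.273  0.962]] 355.75990815827095
```

Emit:
{"name": "send_rows", "arguments": {"commands": "85 0 0 0 -0.777;85 0 0 0 -0.777;85 0 0 0 -0.777;85 0 0 0 -0.777;85 -0.74 -0.987 0 0;85 -0.74 -0.987 0 0;85 -0.74 -0.987 0 0;85 -0.74 -0.987 0 0;85 -0.74 -0.987 0 0;85 -0.74 -0.987 0 0;85 -0.74 -0.987 0 0;85 -0.74 -0.987 0 0;85 -0.74 -0.987 0 0;85 -0.74 -0.987 0 0;85 -0.74 -0.987 0 0;85 -0.74 -0.987 0 0;85 -0.74 -0.987 0 0;85 -0.74 -0.987 0 0;85 -0.74 -0.987 0 0;85 -0.74 -0.987 0 0", "grip_force": 20}}

```text
t: 1.82
tcp_pos: [0.4274, 0.204, 0.2129]
tool_rot: [0.111, 0.994, -0.0, -0.0]
force: [0.9, 0.4, 0.8]
finger_gap: 0.997
gripper_force: 0.0
```

Emit:
{"name": "send_rows", "arguments": {"commands": "85 -0.74 -0.987 0 0;85 -0.74 -0.987 0 0;85 -0.74 -0.987 0 0;85 -0.74 -0.987 0 0;85 -0.74 -0.987 0 0;85 -0.74 -0.987 0 0;85 -0.74 -0.987 0 0;85 -0.74 -0.987 0 0;85 -0.74 -0.987 0 0;85 -0.74 -0.987 0 0;85 -0.74 -0.987 0 0;85 -0.74 -0.987 0 0;85 -0.74 -0.987 0 0;85 -0.74 -0.987 0 0;85 -0.74 -0.987 0 0;85 -0.74 -0.987 0 0;85 -0.74 -0.987 0 0;85 -0.74 -0.987 0 0;85 0 0 0 0;85 0 0 0 0"}}

```text
t: 3.48
tcp_pos: [0.6084, -0.2013, 0.2123]
tool_rot: [0.112, 0.994, 0.0, -0.0]
force: [-0.1, 0.5, -0.3]
finger_gap: 0.995
gripper_force: 0.0
```

Run:
```python
from h import *
s=snap('wrist');np.save('w1.npy',s,allow_pickle=True);save(s,'w1.png')
go([.6073,-.2005,.21],np.radians(-12.8))
```

```text
t 3.53 tcp [ 0.6078 -0.2     0.2123] yaw 167.19 q6 -1.84 spin share -0.004 shift shares [ 0.02  -0.03   0.115] F [0.1 0.3 0.6]
```

View pics/w1.png

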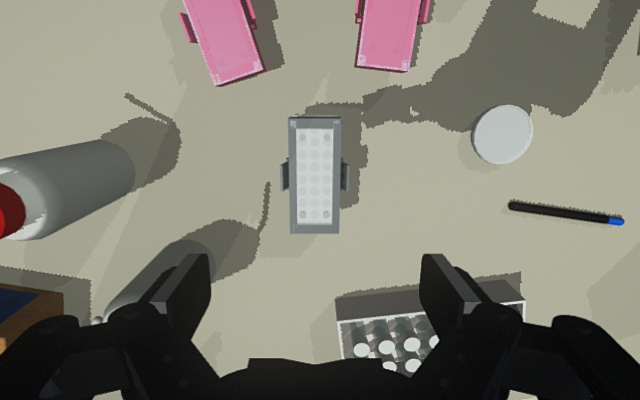

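The wrist view shows the cover's top with corners near (289,117), (341,117), (339,233), (290,233), its tabs at (285,177) and (344,177), and nothing in the fingers' way. I'll refine this with a mask.

Run:
```python
from h import *
s=np.load('w1.npy',allow_pickle=True).item(); p=s['pixels'].astype(int)
g=p.sum(2)//3; sat=p[:,:,0]-p[:,:,2]
for r in (125,150,205,225): print(r,[(x,g[r,x],sat[r,x]) for x in list(range(284,295))+list(range(335,346))])
for c in (300,315,330): print(c,[(y,g[y,c],sat[y,c]) for y in list(range(110,122))+list(range(228,240))])
```

```text
125 [(284, np.int64(163), np.int64(18)), (285, np.int64(161), np.int64(19)), (286, np.int64(163), np.int64(19)), (287, np.int64(154), np.int64(14)), (288, np.int64(129), np.int64(2)), (289, np.int64(121), np.int64(-5)), (290, np.int64(139), np.int64(-6)), (291, np.int64(167), np.int64(-7)), (292, np.int64(154), np.int64(-6)), (293, np.int64(157), np.int64(-7)), (294, np.int64(163), np.int64(-6)), (335, np.int64(119), np.int64(-5)), (336, np.int64(121), np.int64(-7)), (337, np.int64(120), np.int64(-5)), (338, np.int64(121), np.int64(-7)), (339, np.int64(122), np.int64(-7)), (340, np.int64(120), np.int64(-7)), (341, np.int64(114), np.int64(1)), (342, np.int64(104), np.int64(11)), (343, np.int64(104), np.int64(13)), (344, np.int64(103), np.int64(11)), (345, np.int64(102), np.int64(12))]
150 [(284, np.int64(161), np.int64(19)), (285, np.int64(161), np.int64(18)), (286, np.int64(163), np.int64(19)), (287, np.int64(161), np.int64(19)), (288, np.int64(140), np.int64(5)), (289, np.int64(126), np.int64(-4)), (290, np.int64(123), np.int64(-6)), (291, np.int64(124), np.int64(-5)), (292, np.int6
[... 3971 characters left out ...]
(110), np.int64(12)), (115, np.int64(127), np.int64(12)), (116, np.int64(114), np.int64(9)), (117, np.int64(60), np.int64(0)), (118, np.int64(90), np.int64(-5)), (119, np.int64(124), np.int64(-6)), (120, np.int64(126), np.int64(-5)), (121, np.int64(122), np.int64(-5)), (228, np.int64(122), np.int64(-6)), (229, np.int64(120), np.int64(-6)), (230, np.int64(121), np.int64(-4)), (231, np.int64(119), np.int64(-7)), (232, np.int64(118), np.int64(-7)), (233, np.int64(139), np.int64(5)), (234, np.int64(167), np.int64(17)), (235, np.int64(174), np.int64(18)), (236, np.int64(173), np.int64(20)), (237, np.int64(172), np.int64(20)), (238, np.int64(173), np.int64(18)), (239, np.int64(171), np.int64(21))]
```

```bash
cat >> h.py <<'E'
def box(s,c,z):
    w=ray(s,c,z); m=w.mean(0); l=(w[0]+w[1]-w[2]-w[3])/2
    a=np.arctan2(l[1],l[0]); print('box',np.round(m,4),'ang',np.degrees(a),np.linalg.norm(l),np.linalg.norm((w[0]+w[3]-w[1]-w[2])/2)); return m,a
E
python3 - <<'E'
from h import *
s=np.load('w1.npy',allow_pickle=True).item()
m,a=box(s,[(287.5,118),(341.3,118),(338.4,233),(289.4,233)],.06)
go([.5198,.164,.2123],np.radians(-8.1))
E
```

```text
box [ 0.6105 -0.2021  0.06  ] ang 166.84087228072934 0.10623126183741473 0.04636694719883019
t 3.53 tcp [ 0.6078 -0.2     0.2123] yaw 167.19 q6 -1.84 spin share -1.179 shift shares [ 6.922 17.399  0.032] F [0.1 0.3 0.6]
```

Emit:
{"name": "send_rows", "arguments": {"commands": "85 0 0 0 -0.59;85 0 0 0 -0.59;85 0.385 0.967 0 0;85 0.385 0.967 0 0;85 0.385 0.967 0 0;85 0.385 0.967 0 0;85 0.385 0.967 0 0;85 0.385 0.967 0 0;85 0.385 0.967 0 0;85 0.385 0.967 0 0;85 0.385 0.967 0 0;85 0.385 0.967 0 0;85 0.385 0.967 0 0;85 0.385 0.967 0 0;85 0.385 0.967 0 0;85 0.385 0.967 0 0;85 0.385 0.967 0 0;85 0.385 0.967 0 0;85 0.385 0.967 0 0;85 0.385 0.967 0 0"}}

```text
t: 5.2
tcp_pos: [0.5179, 0.1658, 0.2131]
tool_rot: [0.069, 0.998, 0.0, -0.001]
force: [-0.9, 1.1, -0.1]
finger_gap: 0.994
gripper_force: 0.0
```

Emit:
{"name": "send_rows", "arguments": {"commands": "85 0 0 0 0;85 0 0 0 0;85 0 0 0 0"}}

```text
t: 5.45
tcp_pos: [0.5193, 0.164, 0.2131]
tool_rot: [0.07, 0.998, -0.0, -0.0]
force: [0.1, -0.4, -0.2]
finger_gap: 0.993
gripper_force: 0.0
```

Run:
```python
from h import *
s=snap('wrist');np.save('w2.npy',s,allow_pickle=True);save(s,'w2.png',(240,75,400,275),3)
go([.5198,.164,.2123],np.radians(-8.1))
```

```text
t 5.5 tcp [0.5197 0.1635 0.2131] yaw 171.97 q6 -1.33 spin share 0.017 shift shares [-0.002  0.024  0.039] F [-0.3  0.5  0.3]
```

View pics/w2.png

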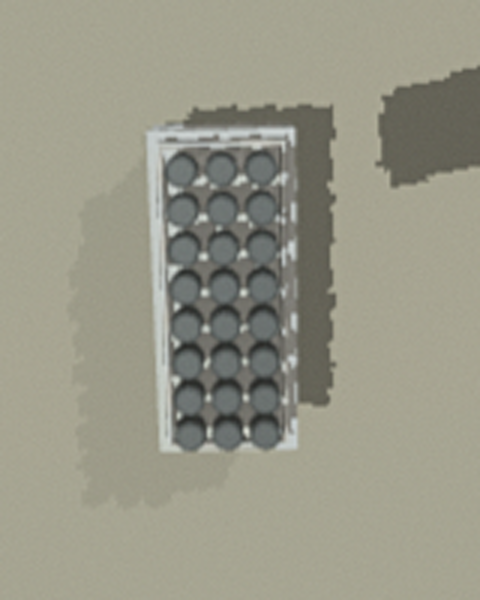

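The crop shows the filled rack's shoulder outline, with corners at about (148,129), (297,128), (298,450), (160,451) at 3x scale. I'll read the edges at sub-pixel level.

Run:
```python
from h import *
s=np.load('w2.npy',allow_pickle=True).item(); p=s['pixels'].astype(int)
g=p.sum(2)//3; sat=p[:,:,0]-p[:,:,2]
f=lambda v:' '.join(f'{a}/{b}' for a,b in v)
for r in (125,150,175,200,215): print(r,'L288+',f(zip(g[r,286:300],sat[r,286:300])),'| R330+',f(zip(g[r,330:343],sat[r,330:343])))
for c in (300,315,330): print(c,'T114+',f(zip(g[114:126,c],sat[114:126,c])),'| B220+',f(zip(g[218:230,c],sat[218:230,c])))
```

```text
125 L288+ 159/20 158/21 151/19 189/0 197/-3 198/-4 198/-2 180/6 192/1 199/-2 200/-2 198/0 178/-1 123/5 | R330+ 107/8 113/8 120/8 94/8 163/2 127/7 121/8 125/8 106/12 95/12 94/14 95/14 98/16
150 L288+ 149/20 148/19 146/19 147/20 188/0 199/-1 198/-2 196/1 167/8 125/9 184/0 179/-1 155/-2 137/-2 | R330+ 111/9 113/9 116/9 86/9 121/9 108/8 120/9 123/7 114/11 97/11 91/14 96/12 94/12
175 L288+ 150/21 145/22 147/20 146/21 148/19 189/1 198/0 199/-2 195/1 157/8 115/9 102/7 129/-3 119/-2 | R330+ 100/2 111/8 111/8 89/7 108/8 123/8 125/6 126/8 115/8 97/13 93/14 95/12 96/14
200 L288+ 148/21 149/19 147/19 151/20 147/20 147/20 177/5 193/0 198/3 193/2 156/8 152/5 160/4 142/0 | R330+ 80/0 103/5 111/9 106/8 100/6 124/9 125/8 122/8 116/9 99/13 92/13 95/14 96/15
215 L288+ 150/20 147/19 150/20 146/20 149/20 148/21 159/17 190/4 196/3 182/5 194/0 126/5 95/8 78/4 | R330+ 65/-3 53/0 68/4 113/7 100/8 129/9 130/7 190/-5 201/-7 171/12 158/22 156/19 157/20
300 T114+ 159/21 135/18 144/1 174/-2 161/0 201/-5 201/-4 167/-4 148/0 191/-2 158/4 101/8 | B220+ 102/-5 108/-6 110/-2 109/-3 104/-6 110/-1 145/2 164/9 151/19 148/21 150/18 149/21
315 T114+ 96/13 93/11 105/9 128/7 165/-2 202/-5 202/-5 177/-1 162/2 176/0 124/6 97/5 | B220+ 112/-6 112/-5 108/-6 109/-5 111/-6 107/-7 109/0 129/12 150/18 150/22 150/19 148/20
330 T114+ 96/15 100/11 112/8 154/2 204/-6 200/-5 167/-2 144/7 186/6 156/10 120/10 107/8 | B220+ 110/-4 113/-4 108/-5 109/-4 107/-5 96/-4 126/9 162/19 160/22 157/21 158/19 159/20
```

Run:
```python
from h import *
s=np.load('w2.npy',allow_pickle=True).item()
L=np.polyfit([125,150,175,200,215],[288.55,289.55,290.5,291.6,292.4],1);R=np.polyfit([125,150,175,200,215],[338.1,338.3,338.5,338.6,338.9],1)
for top in (116.2,117,118):
    t=lambda x:top-.025*(x-315); b=lambda x:226.7-.025*(x-315)
    P=lambda l,e:(np.polyval(l,e(315)),e(np.polyval(l,170)))
    m,a=box(s,[P(L,t),P(R,t),P(R,b),P(L,b)],.034)
# second estimate from cap grid (tops)
g=cv2.cvtColor(s['pixels'],cv2.COLOR_RGB2GRAY)
T=ray(s,[(240+x/3-.33,75+y/3-.33) for x,y in [(182,164),(262,163),(264,428),(190,429)]],.052)
print(T.mean(0),np.linalg.norm(T[0]-T[3]),np.linalg.norm(T[0]-T[1]))
go([0.6105,-.2021,.2131],np.radians(166.84))
```

```text
box [0.5235 0.1632 0.034 ] ang 173.41980172459685 0.11011934997093423 0.04688619181336271
box [0.5238 0.1632 0.034 ] ang 173.41980326404862 0.10938664057926831 0.04688716129854708
box [0.5243 0.1631 0.034 ] ang 173.41980518806776 0.10846955489124446 0.04688837884643928
[0.52060138 0.16365533 0.052     ] 0.08357068346090715 0.02386673245627088
t 5.5 tcp [0.5197 0.1635 0.2131] yaw 171.97 q6 -1.33 spin share 1.282 shift shares [-8.5830e+00 -1.6768e+01  5.0000e-03] F [-0.3  0.5  0.3]
```

Run:
```python
from h import *
s=np.load('w2.npy',allow_pickle=True).item()
g=cv2.cvtColor(s['pixels'][75:275,240:400],cv2.COLOR_RGB2GRAY); g=cv2.resize(g,None,fx=6,fy=6,interpolation=cv2.INTER_CUBIC)
C=cv2.HoughCircles(g,cv2.HOUGH_GRADIENT,1,60,param1=80,param2=12,minRadius=26,maxRadius=38)[0]
P=[(x,y,r) for x,y,r in C if 300<x<570 and 290<y<900]
P=np.array(P);print(len(P),P[:,2].min(),P[:,2].max())
uv=(P[:,:2]+.5)/6-.5+[240,75]
for z in(.048,.052):
    w=ray(s,uv,z)[:,:2]; (c,sz,an)=cv2.minAreaRect(w.astype(np.float32)); print(z,w.mean(0),c,sz,an)
# cover: cap dots + edges consistency, tops of dark edge rows
```

```text
15 29.2 37.4
0.048 [0.52278535 0.16155973] (0.5213114023208618, 0.16308540105819702) (0.02554030530154705, 0.0898880809545517) 82.37571716308594
0.052 [0.52190843 0.16171288] (0.5204524993896484, 0.1632198840379715) (0.02522759884595871, 0.08878759294748306) 82.375732421875
```

Run:
```python
from h import *
s=np.load('w2.npy',allow_pickle=True).item(); a=s['pixels'][:,:,::-1]
f=lambda y:cv2.resize(a[y:y+24,280:350],None,fx=11,fy=11,interpolation=cv2.INTER_NEAREST)
cv2.imwrite('pics/tb.png',np.vstack([f(110),f(210)]))
```

```text
(no output)
```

View pics/tb.png

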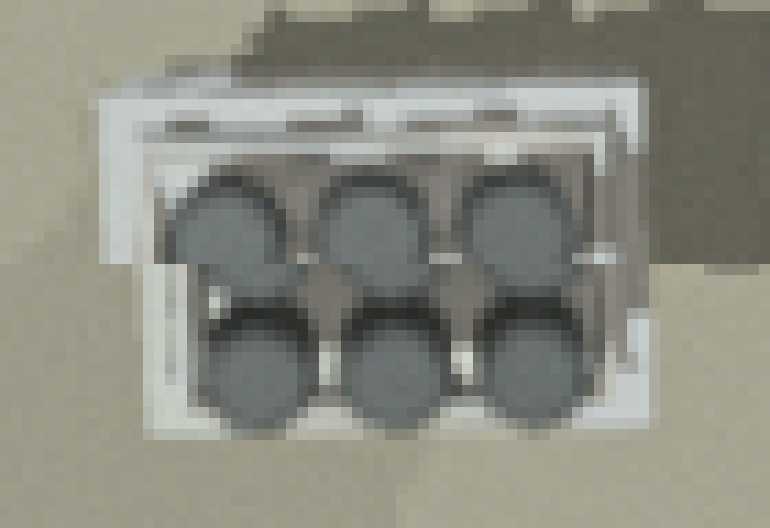

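The enlarged strips show the shoulder's far end at about row 117.6 and its near end at about row 224.7. I had misread the near end by 2 px.

Run:
```python
from h import *
s=np.load('w2.npy',allow_pickle=True).item()
L=np.polyfit([125,150,175,200,215],[288.55,289.55,290.5,291.6,292.4],1);R=np.polyfit([125,150,175,200,215],[338.1,338.3,338.5,338.6,338.9],1)
for top in (117.5,118):
    t=lambda x:top-.022*(x-315); b=lambda x:224.7-.022*(x-315)
    P=lambda l,e:(np.polyval(l,e(315)),e(np.polyval(l,170)))
    m,a=box(s,[P(L,t),P(R,t),P(R,b),P(L,b)],.034)
```

```text
box [0.523  0.1633 0.034 ] ang 173.41988542151927 0.10675891614135209 0.04688018256335547
box [0.5232 0.1632 0.034 ] ang 173.41988639441936 0.10630020780005092 0.04688079018328084
```

Emit:
{"name": "send_rows", "arguments": {"commands": "85 0 0 0 0.641;85 0 0 0 0.641;85 -0.505 -0.986 0 0;85 -0.505 -0.986 0 0;85 -0.505 -0.986 0 0;85 -0.505 -0.986 0 0;85 -0.505 -0.986 0 0;85 -0.505 -0.986 0 0;85 -0.505 -0.986 0 0;85 -0.505 -0.986 0 0;85 -0.505 -0.986 0 0;85 -0.505 -0.986 0 0;85 -0.505 -0.986 0 0;85 -0.505 -0.986 0 0;85 -0.505 -0.986 0 0;85 -0.505 -0.986 0 0;85 -0.505 -0.986 0 0;85 -0.505 -0.986 0 0;85 -0.505 -0.986 0 0;85 0 0 0 0"}}

```text
t: 7.17
tcp_pos: [0.6115, -0.2077, 0.2129]
tool_rot: [0.117, 0.993, -0.001, 0.001]
force: [-0.3, -1.3, 0.5]
finger_gap: 0.996
gripper_force: 0.0
```

Emit:
{"name": "send_rows", "arguments": {"commands": "85 0 0 0.5 0;85 0 0 1 0;85 0 0 1 0;85 0 0 1 0;85 0 0 0.5 0;85 0 0 0 0;85 0 0 0 0;85 0 0 0 0"}}

```text
t: 7.83
tcp_pos: [0.6114, -0.2018, 0.1339]
tool_rot: [0.115, 0.993, -0.0, 0.001]
force: [0.5, -1.0, -0.1]
finger_gap: 0.995
gripper_force: 0.0
```

Run:
```python
from h import *
s=snap('wrist');np.save('w3.npy',s,allow_pickle=True);save(s,'w3.png')
go([.6105,-.2021,.043],np.radians(166.84))
```

```text
t 7.88 tcp [ 0.6117 -0.202   0.1344] yaw 166.84 q6 -1.83 spin share -0.001 shift shares [ 0.067 -0.017  4.568] F [ 1.1  0.2 -0.5]
```

View pics/w3.png

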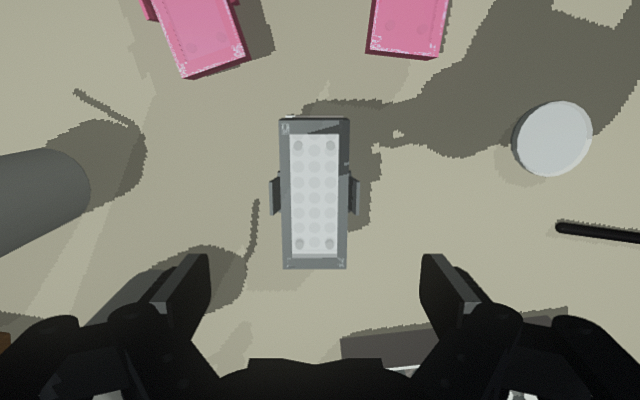

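The cover is now larger, with corners near (279,119), (350,120), (346,268), (284,268), centred between the fingers at columns 209 and 421. I'll recompute its position from here.

Run:
```python
from h import *
s=np.load('w3.npy',allow_pickle=True).item()
m,a=box(s,[(279,119),(349.5,119.5),(346,268),(284,268)],.06)
go([m[0],m[1],.043],a)
```

```text
box [ 0.6103 -0.2014  0.06  ] ang 167.10049126991962 0.1063682487172143 0.04549886670237593
t 7.88 tcp [ 0.6117 -0.202   0.1344] yaw 166.84 q6 -1.83 spin share -0.066 shift shares [0.085 0.016 4.568] F [ 1.1  0.2 -0.5]
```

Emit:
{"name": "send_rows", "arguments": {"commands": "85 0.075 0 0.5 0;85 0 0 0.75 0;85 0 0 0.75 0;85 0 0 0.75 0;85 0 0 0.75 0;85 0 0 0.6 0;85 0 0 0.35 0;85 0 0 0.12 0;85 0 0 0 0;85 0 0 0 0;85 0 0 0 0"}}

```text
t: 8.8
tcp_pos: [0.61, -0.2017, 0.0425]
tool_rot: [0.115, 0.993, -0.0, 0.001]
force: [0.5, 0.6, 0.1]
finger_gap: 0.993
gripper_force: 0.0
```

Emit:
{"name": "send_rows", "arguments": {"commands": "62 0 0 0 0;60 0 0 0 0;58 0 0 0 0;56 0 0 0 0;54 0 0 0 0;52 0 0 0 0;50 0 0 0 0;50 0 0 0 0;50 0 0 0 0;50 0 0 0 0", "grip_force": 20}}

```text
t: 9.63
tcp_pos: [0.6093, -0.2013, 0.0416]
tool_rot: [0.115, 0.993, 0.0, -0.0]
force: [-0.2, -0.1, -0.6]
finger_gap: 0.586
gripper_force: 0.0
```

Run:
```python
from h import *
s=snap('wrist');c=snap('scene')
a=s['pixels'][100:400,120:520,::-1]; b=c['pixels'][:,:,::-1]
st=readout.sense();print(st['gripper_force'],st['finger_gap'],st['tcp_pos'],st['force'])
cv2.imwrite('pics/g1.png',np.hstack([a,cv2.resize(b[195:285,195:315],(400,300),interpolation=cv2.INTER_CUBIC)]))
```

```text
0.0 0.5869743298290505 [ 0.60930846 -0.2013444   0.04158971] [0.34636978 0.42072363 0.14403874]
```

View pics/g1.png

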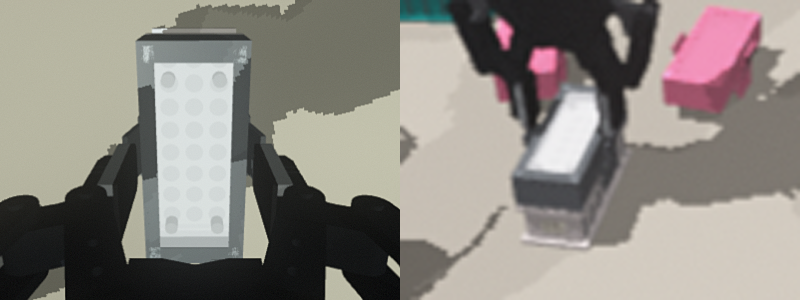

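The wrist view shows the cover centred with both fingers still just outside the leaning tabs, and the scene view shows the gripper astride the cover. The fingers have not made contact yet, so I'll keep closing gently.

Emit:
{"name": "send_rows", "arguments": {"commands": "48 0 0 0 0;46 0 0 0 0;44 0 0 0 0;42 0 0 0 0;42 0 0 0 0;42 0 0 0 0", "grip_force": 20}}

```text
t: 10.23
tcp_pos: [0.6093, -0.2014, 0.0416]
tool_rot: [0.115, 0.993, 0.0, 0.0]
force: [-0.7, 0.2, 0.9]
finger_gap: 0.492
gripper_force: 0.0
```

Run:
```python
from h import *
s=snap('wrist');c=snap('scene')
a=s['pixels'][100:400,120:520,::-1]; b=c['pixels'][:,:,::-1]
cv2.imwrite('pics/g2.png',np.hstack([a,cv2.resize(b[195:285,195:315],(400,300),interpolation=cv2.INTER_CUBIC)]))
```

```text
(no output)
```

View pics/g2.png

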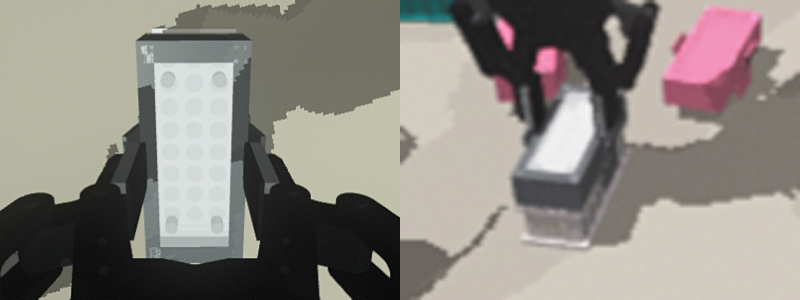

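At 42 commanded, the wrist view shows the pads (columns 123 and 272) only just reaching the tab edges (120 and 268). The commanded opening is therefore not the true pad gap, and I'll go on closing while watching the force.

Emit:
{"name": "send_rows", "arguments": {"commands": "40 0 0 0 0;38 0 0 0 0;36 0 0 0 0;34 0 0 0 0;34 0 0 0 0;34 0 0 0 0", "grip_force": 20}}

```text
t: 10.83
tcp_pos: [0.6093, -0.2014, 0.0416]
tool_rot: [0.115, 0.993, -0.0, -0.0]
force: [-0.5, 0.1, 0.1]
finger_gap: 0.395
gripper_force: 0.0
```

Still no force at 34 mm, though the cover is 46 mm wide. The fingertips may be higher than I assumed, so I'll check by projecting expected tip points into both images.

```bash
cat >> h.py <<'E'
def proj(s,P):
    R=Rotation.from_quat(s['rotation']).inv(); t=-R.apply(s['eye'])
    return cv2.projectPoints(np.array(P,float),R.as_rotvec(),t,np.array(s['intrinsics']),np.array(s['dist']))[0].reshape(-1,2)
E
python3 - <<'E'
from h import *
st=readout.sense();T=Rotation.from_quat(st['tool_rot'])
out=[]
for n,(x0,y0,k) in {'wrist':(220,120,4),'scene':(205,195,8)}.items():
    s=snap(n);np.save(n+'_g3.npy',s,allow_pickle=True); w,h=(200,150) if n=='wrist' else (100,75)
    if n=='scene': w,h=100,37
    a=cv2.resize(s['pixels'][y0:y0+h,x0:x0+w,::-1],None,fx=k,fy=k,interpolation=cv2.INTER_CUBIC)
    for z,col in((.008,(0,0,255)),(-.011,(0,255,0)),(-.030,(255,0,0))):
        for y in(-.017,.017):
            for p in proj(s,st['tcp_pos']+T.apply([[.011,y,z],[-.011,y,z]])):
                cv2.circle(a,tuple(int(v) for v in (p-[x0,y0]+.5)*k),4,col,-1)
    out.append(a[:304] if n=='wrist' else a[:296])
cv2.imwrite('pics/g3.png',np.vstack(out)); print([o.shape for o in out])
E
```

```text
[(304, 800, 3), (296, 800, 3)]
```

View pics/g3.png

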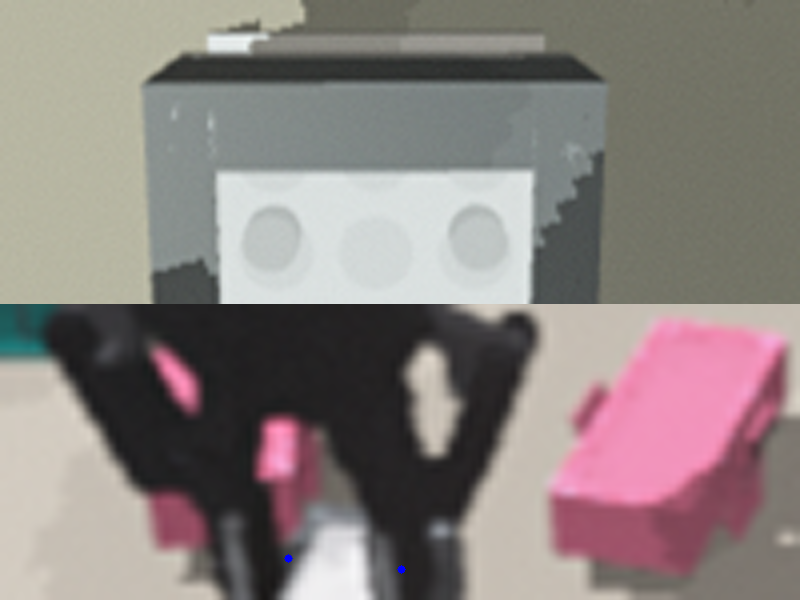

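The scene part shows the pads' inner faces at crop x 285 and 395, matching a true gap of about 34–36 mm at z ≈ 0.072. So the fingers are closing above the cover's top. I'll measure the tip height numerically.

Run:
```python
from h import *
st=readout.sense();T=Rotation.from_quat(st['tool_rot'])
s=np.load('scene_g3.npy',allow_pickle=True).item();g=s['pixels'].sum(2)//3
w=np.load('wrist_g3.npy',allow_pickle=True).item();gw=w['pixels'].sum(2)//3
for sy in(-1,1):
  for off in(.019,.022,.026):
    zs=np.arange(.02,-.06,-.005); P=st['tcp_pos']+T.apply([[.0,sy*off,z] for z in zs]); q=proj(s,P)
    print('scene',sy,off,[f'{p[2]*1000:.0f}:{g[int(round(v)),int(round(u))]}' for p,(u,v) in zip(P,q)])
    P=st['tcp_pos']+T.apply([[.011,sy*off,z] for z in zs]); q=proj(w,P)
    print('wrist',[f'{p[2]*1000:.0f}:{gw[int(round(v)),int(round(u))]}' for p,(u,v) in zip(P,q)])
P=[[.6104,-.2018,.06]]; print(proj(s,P),proj(w,P))
r=slice(225,262,3)
for y in range(226,262,4): print(y,g[y,225:270].tolist())
for y in range(225,310,8): print('w',y,gw[y,225:410:4].tolist())
```

```text
scene -1 0.019 ['22:206', '27:238', '32:236', '37:239', '42:239', '47:238', '52:228', '57:189', '62:164', '67:27', '72:27', '77:31', '82:29', '87:29', '92:28', '97:29']
wrist ['22:223', '27:222', '32:225', '37:212', '42:99', '47:71', '52:78', '57:76', '62:77', '67:69', '72:67', '77:68', '82:69', '87:64', '92:64', '97:63']
scene -1 0.022 ['22:182', '27:239', '32:238', '37:239', '42:236', '47:230', '52:205', '57:119', '62:32', '67:32', '72:31', '77:29', '82:33', '87:33', '92:33', '97:34']
wrist ['22:73', '27:77', '32:77', '37:77', '42:76', '47:74', '52:74', '57:77', '62:74', '67:67', '72:62', '77:67', '82:63', '87:64', '92:64', '97:63']
scene -1 0.026 ['22:170', '27:238', '32:238', '37:236', '42:223', '47:190', '52:131', '57:80', '62:78', '67:101', '72:89', '77:85', '82:61', '87:82', '92:86', '97:40']
wrist ['22:75', '27:75', '32:76', '37:77', '42:76', '47:65', '52:61', '57:62', '62:62', '67:60', '72:58', '77:103', '82:37', '87:38', '92:36', '97:35']
scene 1 0.019 ['22:69', '27:64', '32:74', '37:70', '42:60', '47:60', '52:64', '57:75', '62:94', '67:81', '72:78', '77:71', '82:55', '87:7
[... 4530 characters left out ...]
5, 36, 38, 91, 77, 88, 66, 32, 32, 31, 25, 187, 183]
w 289 [32, 30, 33, 34, 33, 33, 33, 55, 103, 39, 38, 38, 37, 134, 221, 214, 214, 213, 214, 221, 220, 212, 214, 213, 219, 220, 220, 212, 214, 213, 221, 209, 121, 38, 37, 37, 40, 104, 34, 35, 34, 32, 31, 31, 32, 30, 32]
w 297 [29, 31, 32, 29, 31, 31, 32, 33, 37, 37, 36, 38, 45, 126, 220, 211, 212, 212, 213, 222, 221, 214, 213, 214, 215, 221, 217, 213, 212, 212, 221, 189, 119, 39, 37, 37, 39, 31, 33, 33, 32, 32, 30, 31, 30, 31, 26]
w 305 [25, 26, 31, 27, 30, 31, 31, 34, 33, 38, 33, 38, 122, 125, 221, 220, 220, 221, 220, 220, 220, 221, 220, 222, 220, 221, 220, 220, 220, 221, 220, 162, 119, 97, 35, 35, 40, 31, 34, 30, 28, 27, 28, 28, 28, 24, 25]
```

The finger silhouettes end at z ≈ 0.062, about 20 mm behind the TCP at this opening and about 30 mm behind when open. So the tips are just above the cover's top, and nothing was touched. I'll open, go 25 mm deeper and close again.

Emit:
{"name": "send_rows", "arguments": {"commands": "60 0 0 0 0;80 0 0 0 0;85 0 0 0 0;85 0 0 0 0;85 -0.05 0 0.2 0;85 0 0 0.3 0;85 0 0 0.3 0;85 0 0 0.25 0;85 0 0 0.15 0;85 0 0 0 0;85 0 0 0 0;85 0 0 0 0"}}

```text
t: 11.93
tcp_pos: [0.6104, -0.2016, 0.0177]
tool_rot: [0.115, 0.993, -0.0, 0.0]
force: [-0.6, -0.2, 0.3]
finger_gap: 0.995
gripper_force: 0.0
```

Emit:
{"name": "send_rows", "arguments": {"commands": "66 0 0 0 0;63 0 0 0 0;60 0 0 0 0;58 0 0 0 0;56 0 0 0 0;54 0 0 0 0;52 0 0 0 0;50 0 0 0 0;50 0 0 0 0;50 0 0 0 0", "grip_force": 20}}

```text
t: 12.77
tcp_pos: [0.6108, -0.2019, 0.0189]
tool_rot: [0.115, 0.993, -0.0, 0.001]
force: [-1.2, 0.6, 6.4]
finger_gap: 0.61
gripper_force: 19.9
```

Both pads are gripped at 52 mm with 19.9 N, so the tabs are in. I'll lift slightly and check that the rack stays down.

Emit:
{"name": "send_rows", "arguments": {"commands": "50 0 0 -0.05 0;50 0 0 -0.05 0;50 0 0 -0.05 0;50 0 0 -0.05 0;50 0 0 -0.05 0;50 0 0 -0.05 0;50 0 0 0 0;50 0 0 0 0"}}

```text
t: 13.43
tcp_pos: [0.6103, -0.2016, 0.0236]
tool_rot: [0.115, 0.993, 0.0, -0.0]
force: [0.5, -0.2, -0.8]
finger_gap: 0.608
gripper_force: 21.1
```

Run:
```python
from h import *
st=readout.sense();print(st['tcp_pos'],st['force'],st['finger_gap'],st['gripper_force'])
a=np.load('scene_g3.npy',allow_pickle=True).item()['pixels'].sum(2)//3
s=snap('scene');np.save('scene_l.npy',s,allow_pickle=True);b=s['pixels'].sum(2)//3
for x in(235,240,245): print(x,a[242:268,x].tolist(),'\n   ',b[242:268,x].tolist())
```

```text
[ 0.61028096 -0.20160135  0.02358447] [ 0.46917648 -0.18625234 -0.84631894] 0.6082900311810937 21.085602343082428
235 [217, 223, 219, 207, 142, 122, 109, 72, 72, 72, 74, 74, 73, 74, 88, 127, 140, 126, 121, 121, 122, 133, 143, 160, 198, 179] 
    [224, 214, 162, 126, 117, 82, 69, 73, 74, 73, 73, 73, 76, 99, 156, 203, 147, 125, 122, 120, 125, 134, 143, 161, 196, 180]
240 [237, 236, 238, 236, 195, 129, 117, 90, 71, 73, 75, 74, 75, 73, 75, 107, 159, 140, 122, 122, 123, 132, 134, 143, 174, 218] 
    [239, 237, 220, 135, 121, 105, 78, 73, 74, 74, 73, 74, 74, 84, 130, 175, 165, 139, 122, 122, 123, 131, 135, 143, 173, 220]
245 [238, 237, 233, 226, 206, 144, 129, 115, 75, 71, 75, 75, 75, 74, 72, 85, 115, 132, 128, 122, 125, 131, 132, 138, 143, 178] 
    [238, 230, 212, 160, 128, 118, 86, 72, 74, 75, 75, 73, 74, 77, 99, 156, 201, 140, 127, 123, 126, 130, 132, 139, 144, 177]
```

The cover rose about 4 mm while the rack's lower edge did not move. I'll lift clear and carry it over.

Emit:
{"name": "send_rows", "arguments": {"commands": "50 0 0 -0.2 0;50 0 0 -0.4 0;50 0 0 -0.6 0;50 0 0 -0.6 0;50 0 0 -0.6 0;50 0 0 -0.6 0;50 0 0 -0.5 0;50 0 0 -0.2 0;50 0 0 0 -0.4;50 0 0 0 -0.4;50 0 0 0 -0.4;50 0 0 0 -0.445;50 0 0 0 0"}}

```text
t: 14.57
tcp_pos: [0.6101, -0.2015, 0.0977]
tool_rot: [0.057, 0.998, 0.0, -0.0]
force: [-0.1, -0.2, -0.7]
finger_gap: 0.608
gripper_force: 21.1
```

Run:
```python
from h import *
go([.5229,.1631,.098],np.radians(173.42))
```

```text
t 14.57 tcp [ 0.6101 -0.2015  0.0977] yaw 173.43 q6 -1.95 spin share 0.004 shift shares [ 6.420e+00  1.761e+01 -1.100e-02] F [-0.1 -0.2 -0.7]
```

Emit:
{"name": "send_rows", "arguments": {"commands": "50 0.11 0.3 0 0;50 0.2 0.55 0 0;50 0.335 0.92 0 0;50 0.335 0.92 0 0;50 0.335 0.92 0 0;50 0.335 0.92 0 0;50 0.335 0.92 0 0;50 0.335 0.92 0 0;50 0.335 0.92 0 0;50 0.335 0.92 0 0;50 0.335 0.92 0 0;50 0.335 0.92 0 0;50 0.335 0.92 0 0;50 0.335 0.92 0 0;50 0.335 0.92 0 0;50 0.335 0.92 0 0;50 0.335 0.92 0 0;50 0.335 0.92 0 0;50 0.335 0.92 0 0;50 0.335 0.92 0 0"}}

```text
t: 16.23
tcp_pos: [0.5229, 0.1606, 0.0977]
tool_rot: [0.058, 0.998, 0.0, -0.0]
force: [0.4, -0.0, -0.4]
finger_gap: 0.608
gripper_force: 21.1
```

Emit:
{"name": "send_rows", "arguments": {"commands": "50 0.29 0.78 0 0;50 0.13 0.34 0 0;50 0 0 0 0;50 0 0 0 0;50 0 0 0 0;50 0 0 0 0"}}

```text
t: 16.73
tcp_pos: [0.5189, 0.1812, 0.0977]
tool_rot: [0.058, 0.998, -0.0, 0.0]
force: [-0.7, 0.3, 0.4]
finger_gap: 0.605
gripper_force: 21.1
```

Run:
```python
from h import *
go([.5229,.1631,.098],np.radians(173.42))
s=snap('wrist');np.save('w4.npy',s,allow_pickle=True);g=s['pixels'].sum(2)//3
np.save('t4.npy',snap('top'),allow_pickle=True);np.save('s4.npy',snap('scene'),allow_pickle=True)
st=readout.sense();T=Rotation.from_quat(st['tool_rot'])
# where the cover should appear: top corners, tool frame centred on TCP, top at z_tcp+0.0411
top=st['tcp_pos'][2]+.0411
C=[np.r_[(st['tcp_pos']+T.apply([x,y,0]))[:2],top] for x,y in((.053,-.023),(.053,.023))]
q=proj(s,C);print('expected cover near corners',q)
y=int(q[:,1].mean())
print(y,g[y-15:y+15,315].tolist(), g[y+12,int(q[:,0].min())-8:int(q[:,0].min())+9].tolist(), g[y+12,int(q[:,0].max())-8:int(q[:,0].max())+9].tolist())
```

```text
t 16.73 tcp [0.5189 0.1812 0.0977] yaw 173.34 q6 -1.32 spin share -0.021 shift shares [-0.304 -0.878 -0.017] F [-0.7  0.3  0.4]
expected cover near corners [[246.02363993 144.98668822]
 [381.95317749 145.00294355]]
144 [140, 139, 120, 167, 224, 223, 197, 109, 50, 49, 52, 53, 53, 50, 58, 100, 132, 129, 130, 127, 129, 128, 127, 129, 129, 129, 131, 128, 128, 129] [178, 176, 168, 167, 167, 167, 168, 167, 154, 144, 144, 143, 143, 140, 157, 146, 157] [145, 163, 159, 164, 136, 120, 122, 119, 121, 122, 108, 104, 105, 104, 103, 104, 105]
```

The cover sits in the grip as expected, with its edges within a pixel of the prediction. I overshot by 18 mm, so I'll correct that.

Emit:
{"name": "send_rows", "arguments": {"commands": "50 -0.154 -0.44 0 0;50 -0.15 -0.438 0 -0.02;50 0 0 0 0;50 0 0 0 0;50 0 0 0.5 0;50 0 0 0.5 0;50 0 0 0 0;50 0 0 0 0"}}

```text
t: 17.55
tcp_pos: [0.5214, 0.164, 0.0763]
tool_rot: [0.057, 0.998, -0.0, -0.001]
force: [-1.0, -0.2, -1.6]
finger_gap: 0.609
gripper_force: 21.4
```

Run:
```python
from h import *
go([.5229,.1631,.078],np.radians(173.42))
s=snap('wrist');np.save('w5.npy',s,allow_pickle=True);p=s['pixels'].astype(int);g=p.sum(2)//3
# rack near-end shoulder edge and side edges predicted (z=.034)
a=np.radians(173.42);u=np.array([np.cos(a),np.sin(a)]);v=np.array([-u[1],u[0]]);c=np.array([.5229,.1632])
C=[np.r_[c+.053*u+k*v,.034] for k in(-.023,0,.023)]
q=proj(s,C);print(q)
y=int(round(q[1,1]));
for x in (300,315,330): print(x,y-12,g[y-12:y+16,x].tolist())
```

```text
t 17.55 tcp [0.5214 0.164  0.0763] yaw 173.5 q6 -1.36 spin share 0.021 shift shares [-0.078 -0.038 -0.084] F [-1.  -0.2 -1.6]
[[353.97242871 128.4937104 ]
 [313.31072477 128.42491525]
 [272.66245018 128.37931133]]
300 116 [127, 120, 106, 106, 108, 108, 108, 106, 123, 142, 141, 128, 171, 222, 222, 220, 203, 148, 108, 120, 107, 55, 53, 52, 56, 53, 51, 61]
315 116 [109, 106, 107, 110, 110, 109, 109, 101, 116, 142, 139, 130, 173, 225, 223, 223, 224, 202, 137, 94, 77, 50, 51, 55, 54, 52, 51, 71]
330 116 [157, 110, 104, 110, 108, 109, 106, 103, 114, 142, 142, 123, 114, 139, 143, 141, 142, 131, 101, 90, 76, 50, 48, 52, 52, 51, 49, 68]
```

Run:
```python
from h import *
go([.5227,.1632,.078],np.radians(173.42))
s=np.load('w5.npy',allow_pickle=True).item();p=s['pixels'].astype(int);g=p.sum(2)//3;sat=p[:,:,0]-p[:,:,2]
for y in(130,131): print(list(zip(range(266,282),g[y,266:282].tolist(),sat[y,266:282].tolist())),list(zip(range(346,362),g[y,346:362].tolist(),sat[y,346:362].tolist())))
```

```text
t 17.6 tcp [0.5219 0.1641 0.0768] yaw 173.51 q6 -1.36 spin share 0.022 shift shares [-0.043 -0.041 -0.059] F [-0.1  0.7 -1. ]
[(266, 176, 22), (267, 178, 22), (268, 178, 20), (269, 177, 20), (270, 179, 20), (271, 174, 22), (272, 174, 19), (273, 212, -1), (274, 222, -6), (275, 222, -5), (276, 220, -6), (277, 221, -4), (278, 221, -5), (279, 221, -4), (280, 220, -5), (281, 220, -5)] [(346, 140, 9), (347, 142, 9), (348, 142, 9), (349, 142, 8), (350, 143, 10), (351, 139, 10), (352, 142, 8), (353, 143, 7), (354, 142, 10), (355, 121, 10), (356, 107, 11), (357, 106, 11), (358, 107, 14), (359, 104, 11), (360, 108, 12), (361, 108, 12)]
[(266, 180, 20), (267, 178, 20), (268, 178, 21), (269, 179, 20), (270, 178, 22), (271, 175, 22), (272, 177, 21), (273, 211, -2), (274, 222, -6), (275, 219, -4), (276, 219, -4), (277, 220, -4), (278, 220, -5), (279, 221, -5), (280, 221, -5), (281, 220, -6)] [(346, 140, 8), (347, 141, 7), (348, 141, 10), (349, 140, 10), (350, 140, 8), (351, 138, 9), (352, 141, 10), (353, 141, 9), (354, 142, 9), (355, 119, 9), (356, 106, 11), (357, 107, 13), (358, 106, 13), (359, 105, 12), (360, 104, 13), (361, 107, 12)]
```

The rack edges match the prediction within 0.3 mm. I'll make a small correction and descend to just above the collar.

Emit:
{"name": "send_rows", "arguments": {"commands": "50 -0.043 -0.032 0 0.02;50 0 0 0 0;50 0 0 0.4 0;50 0 0 0.6 0;50 0 0 0.6 0;50 0 0 0.5 0;50 0 0 0.25 0;50 0 0 0 0;50 0 0 0 0;50 0 0 0 0"}}

```text
t: 18.43
tcp_pos: [0.5238, 0.1633, 0.0309]
tool_rot: [0.058, 0.998, 0.0, 0.0]
force: [-0.2, 0.1, -0.3]
finger_gap: 0.604
gripper_force: 21.4
```

Run:
```python
from h import *
go([.5227,.1634,.020],np.radians(173.42))
```

```text
t 18.43 tcp [0.5238 0.1633 0.0309] yaw 173.41 q6 -1.36 spin share -0.003 shift shares [0.053 0.    0.547] F [-0.2  0.1 -0.3]
```

Emit:
{"name": "send_rows", "arguments": {"commands": "50 0.02 0 0.05 0;50 0 0 0.05 0;50 0 0 0.05 0;50 0 0 0.05 0;50 0 0 0 0"}}

```text
t: 18.85
tcp_pos: [0.5229, 0.1632, 0.0266]
tool_rot: [0.058, 0.998, -0.0, -0.0]
force: [0.6, -0.4, -0.7]
finger_gap: 0.607
gripper_force: 21.4
```

Emit:
{"name": "send_rows", "arguments": {"commands": "50 0 0 0.05 0;50 0 0 0.05 0;50 0 0 0.05 0;50 0 0 0 0"}}

```text
t: 19.18
tcp_pos: [0.5228, 0.1633, 0.0234]
tool_rot: [0.058, 0.998, -0.0, -0.0]
force: [0.2, 0.7, -1.5]
finger_gap: 0.606
gripper_force: 21.4
```

Emit:
{"name": "send_rows", "arguments": {"commands": "50 0 0 0.05 0;50 0 0 0.05 0;50 0 0 0 0"}}

```text
t: 19.43
tcp_pos: [0.523, 0.1633, 0.022]
tool_rot: [0.057, 0.998, -0.0, 0.0]
force: [-0.8, 1.0, 1.7]
finger_gap: 0.609
gripper_force: 21.6
```

Emit:
{"name": "send_rows", "arguments": {"commands": "50 0 0 0.05 0;50 0 0 0 0"}}

```text
t: 19.6
tcp_pos: [0.523, 0.1633, 0.0214]
tool_rot: [0.057, 0.998, 0.0, 0.0]
force: [-1.7, 0.7, 9.4]
finger_gap: 0.61
gripper_force: 22.2
```

Emit:
{"name": "send_rows", "arguments": {"commands": "50 0 0 0.05 0;50 0 0 0 0"}}

```text
t: 19.77
tcp_pos: [0.5231, 0.1633, 0.0207]
tool_rot: [0.057, 0.998, 0.0, 0.0]
force: [-2.7, -0.1, 9.5]
finger_gap: 0.606
gripper_force: 22.3
```

Emit:
{"name": "send_rows", "arguments": {"commands": "50 0 0 0.05 0;50 0 0 0 0"}}

```text
t: 19.93
tcp_pos: [0.5231, 0.1633, 0.0199]
tool_rot: [0.057, 0.998, 0.0, 0.0]
force: [-3.1, -0.2, 10.4]
finger_gap: 0.608
gripper_force: 22.5
```

Emit:
{"name": "send_rows", "arguments": {"commands": "50 0 0 0.05 0;50 0 0 0 0"}}

```text
t: 20.1
tcp_pos: [0.523, 0.1633, 0.0191]
tool_rot: [0.057, 0.998, 0.0, 0.0]
force: [-3.1, -1.4, 13.4]
finger_gap: 0.605
gripper_force: 22.6
```

Emit:
{"name": "send_rows", "arguments": {"commands": "50 0 0 0.05 0;50 0 0 0 0"}}

```text
t: 20.27
tcp_pos: [0.5231, 0.1633, 0.0189]
tool_rot: [0.057, 0.998, 0.0, 0.001]
force: [-4.1, -1.1, 17.1]
finger_gap: 0.611
gripper_force: 23.0
```

Force is rising and the cover is almost down on the shoulder. I'll let go of the tabs, rise, and close the fingers for the press.

Emit:
{"name": "send_rows", "arguments": {"commands": "56 0 0 0 0;62 0 0 0 0;72 0 0 0 0;85 0 0 0 0;85 0 0 0 0;85 0 0 0 0;85 0 0 -0.3 0;85 0 0 -0.6 0;85 0 0 -0.7 0;85 0 0 -0.5 0;60 0 0 0 0;20 0 0 0 0;0 0 0 0 0;0 0 0 0 0;0 0 0 0 0;0 0 0 0 0"}}

```text
t: 21.6
tcp_pos: [0.5226, 0.1632, 0.058]
tool_rot: [0.058, 0.998, -0.0, -0.001]
force: [-0.0, -0.0, 1.3]
finger_gap: 0.14
gripper_force: 0.0
```

Run:
```python
from h import *
st=readout.sense();print(st['finger_gap'],st['gripper_force'])
s=snap('wrist');np.save('w6.npy',s,allow_pickle=True);g=s['pixels'].sum(2)//3
go([.5229,.1632,.046],np.radians(173.42))
a=np.radians(173.42);u=np.array([np.cos(a),np.sin(a)]);v=np.array([-u[1],u[0]]);c=np.array([.5229,.1632])
for z in(.060,.0625):
    q=proj(s,[np.r_[c+.053*u+k*v,z] for k in(-.023,0,.023)]);print(q.round(1).tolist())
y=int(q[1,1]);print(y-8,g[y-8:y+10,315].tolist());y+=8
for x in(q[2,0],q[0,0]): print(int(x)-8,g[y,int(x)-8:int(x)+9].tolist())
# shut fingers' tip: dark column silhouette
for yy in range(190,330,10): print(yy,''.join('#' if g[yy,x]<50 else '.' for x in range(260,372,4)))
```

```text
0.14035531843837223 0.0
t 21.65 tcp [0.5226 0.1632 0.0581] yaw 173.4 q6 -1.36 spin share -0.004 shift shares [-0.014  0.001  0.605] F [0.4 0.4 0. ]
[[365.9, 134.1], [314.2, 134.1], [262.4, 134.2]]
[[366.7, 134.7], [314.1, 134.7], [261.6, 134.7]]
126 [144, 132, 120, 104, 55, 53, 52, 55, 94, 136, 132, 132, 131, 130, 129, 131, 129, 129]
253 [181, 180, 180, 179, 179, 181, 179, 181, 166, 147, 140, 144, 142, 155, 166, 172, 186]
358 [151, 155, 130, 120, 124, 117, 120, 123, 125, 123, 112, 108, 108, 108, 107, 108, 106]
190 ............................
200 ............................
210 ............................
220 ............................
230 ...........................#
240 ............................
250 .........##.......#.........
260 ..####...##.......#....####.
270 .####....##.......##...####.
280 .#####...##.......##...#####
290 ########.##.......##########
300 ##########........##########
310 ##########........##########
320 ##########........##########
```

The cover is aligned on the rack. I'll shut the fingers and approach its top.

Emit:
{"name": "send_rows", "arguments": {"commands": "0 0 0 0 0;0 0 0 0 0;0 0 0 0.15 0;0 0 0 0.1 0;0 0 0 0.1 0;0 0 0 0 0;0 0 0 0 0"}}

```text
t: 22.23
tcp_pos: [0.5228, 0.1632, 0.0514]
tool_rot: [0.058, 0.998, -0.0, -0.0]
force: [1.2, 0.0, -0.8]
finger_gap: 0.001
gripper_force: 0.0
```

Emit:
{"name": "send_rows", "arguments": {"commands": "0 0 0 0.05 0;0 0 0 0.05 0;0 0 0 0 0"}}

```text
t: 22.48
tcp_pos: [0.5229, 0.1633, 0.0495]
tool_rot: [0.058, 0.998, -0.0, -0.0]
force: [0.2, 0.2, 0.1]
finger_gap: -0.001
gripper_force: 0.0
```

Emit:
{"name": "send_rows", "arguments": {"commands": "0 0 0 0.05 0;0 0 0 0.05 0;0 0 0 0 0"}}

```text
t: 22.73
tcp_pos: [0.5228, 0.1632, 0.0474]
tool_rot: [0.057, 0.998, -0.0, -0.0]
force: [0.0, 0.9, 1.0]
finger_gap: -0.004
gripper_force: 0.0
```

Emit:
{"name": "send_rows", "arguments": {"commands": "0 0 0 0.05 0;0 0 0 0 0"}}

```text
t: 22.9
tcp_pos: [0.5229, 0.1633, 0.0464]
tool_rot: [0.058, 0.998, -0.0, -0.0]
force: [-0.2, 0.3, -0.4]
finger_gap: -0.002
gripper_force: 0.0
```

Emit:
{"name": "send_rows", "arguments": {"commands": "0 0 0 0.05 0;0 0 0 0 0"}}

```text
t: 23.07
tcp_pos: [0.5229, 0.1632, 0.0455]
tool_rot: [0.058, 0.998, -0.0, -0.0]
force: [0.1, -0.3, 0.4]
finger_gap: 0.001
gripper_force: 0.0
```

Emit:
{"name": "send_rows", "arguments": {"commands": "0 0 0 0.05 0;0 0 0 0 0"}}

```text
t: 23.23
tcp_pos: [0.523, 0.1633, 0.0449]
tool_rot: [0.058, 0.998, 0.0, 0.0]
force: [-0.3, 1.2, 3.4]
finger_gap: 0.001
gripper_force: 1.9
```

Emit:
{"name": "send_rows", "arguments": {"commands": "0 0 0 0.05 0;0 0 0 0 0"}}

```text
t: 23.4
tcp_pos: [0.5231, 0.1633, 0.0442]
tool_rot: [0.058, 0.998, 0.0, 0.0]
force: [-1.0, 0.6, 6.2]
finger_gap: 0.001
gripper_force: 3.0
```

Emit:
{"name": "send_rows", "arguments": {"commands": "0 0 0 0.05 0;0 0 0 0 0"}}

```text
t: 23.57
tcp_pos: [0.5231, 0.1633, 0.0435]
tool_rot: [0.057, 0.998, 0.0, 0.0]
force: [-1.4, -1.2, 9.1]
finger_gap: -0.001
gripper_force: 4.6
```

Emit:
{"name": "send_rows", "arguments": {"commands": "0 0 0 0.05 0;0 0 0 0 0"}}

```text
t: 23.73
tcp_pos: [0.5232, 0.1634, 0.043]
tool_rot: [0.057, 0.998, 0.0, 0.0]
force: [-1.9, 0.4, 11.7]
finger_gap: 0.001
gripper_force: 6.4
```

Emit:
{"name": "send_rows", "arguments": {"commands": "0 0 0 0.04 0;0 0 0 0 0"}}

```text
t: 23.9
tcp_pos: [0.5232, 0.1634, 0.0425]
tool_rot: [0.057, 0.998, 0.0, 0.001]
force: [-3.2, -0.1, 13.8]
finger_gap: -0.003
gripper_force: 7.2
```

Emit:
{"name": "send_rows", "arguments": {"commands": "0 0 0 0.04 0;0 0 0 0 0"}}

```text
t: 24.07
tcp_pos: [0.5231, 0.1633, 0.0419]
tool_rot: [0.057, 0.998, 0.0, 0.001]
force: [-4.4, 0.2, 14.6]
finger_gap: 0.001
gripper_force: 7.3
```

Emit:
{"name": "send_rows", "arguments": {"commands": "0 0 0 0.04 0;0 0 0 0 0"}}

```text
t: 24.23
tcp_pos: [0.5231, 0.1633, 0.041]
tool_rot: [0.057, 0.998, 0.0, 0.001]
force: [-2.2, -0.2, 11.4]
finger_gap: 0.003
gripper_force: 5.6
```

Emit:
{"name": "send_rows", "arguments": {"commands": "0 0 0 0.04 0;0 0 0 0 0"}}

```text
t: 24.4
tcp_pos: [0.5231, 0.1634, 0.04]
tool_rot: [0.057, 0.998, 0.0, 0.001]
force: [-2.7, -0.3, 14.1]
finger_gap: 0.002
gripper_force: 6.8
```

Emit:
{"name": "send_rows", "arguments": {"commands": "0 0 0 0.04 0;0 0 0 0 0"}}

```text
t: 24.57
tcp_pos: [0.5231, 0.1634, 0.0396]
tool_rot: [0.057, 0.998, 0.0, 0.001]
force: [-1.8, 0.6, 16.9]
finger_gap: -0.001
gripper_force: 8.3
```

Emit:
{"name": "send_rows", "arguments": {"commands": "0 0 0 0.04 0;0 0 0 0 0"}}

```text
t: 24.73
tcp_pos: [0.5231, 0.1633, 0.0392]
tool_rot: [0.057, 0.998, 0.0, 0.001]
force: [-3.7, -1.1, 20.7]
finger_gap: -0.003
gripper_force: 9.8
```

Emit:
{"name": "send_rows", "arguments": {"commands": "0 0 0 0.04 0;0 0 0 0 0"}}

```text
t: 24.9
tcp_pos: [0.5232, 0.1634, 0.0388]
tool_rot: [0.057, 0.998, 0.0, 0.001]
force: [-5.9, -0.5, 22.8]
finger_gap: -0.004
gripper_force: 11.3
```

Emit:
{"name": "send_rows", "arguments": {"commands": "0 0 0 0.03 0;0 0 0 0 0"}}

```text
t: 25.07
tcp_pos: [0.5232, 0.1634, 0.0385]
tool_rot: [0.057, 0.998, 0.0, 0.001]
force: [-4.8, -0.4, 24.9]
finger_gap: -0.0
gripper_force: 12.3
```

Emit:
{"name": "send_rows", "arguments": {"commands": "0 0 0 0.03 0;0 0 0 0 0"}}

```text
t: 25.23
tcp_pos: [0.5232, 0.1634, 0.0382]
tool_rot: [0.057, 0.998, 0.0, 0.001]
force: [-6.2, -0.3, 27.6]
finger_gap: -0.0
gripper_force: 13.4
```

The stiffness is now that of the panel alone, so the cover is on a hard stop. I'll back off and watch where contact is lost: before the click the force was 13.8 N at TCP z 0.0425.

Emit:
{"name": "send_rows", "arguments": {"commands": "0 0 0 -0.12 0;0 0 0 -0.12 0;0 0 0 0 0"}}

```text
t: 25.48
tcp_pos: [0.5231, 0.1633, 0.0413]
tool_rot: [0.057, 0.998, 0.0, 0.001]
force: [-1.9, -0.9, 8.0]
finger_gap: 0.004
gripper_force: 4.4
```

Emit:
{"name": "send_rows", "arguments": {"commands": "0 0 0 -0.06 0;0 0 0 0 0"}}

```text
t: 25.65
tcp_pos: [0.5231, 0.1633, 0.0417]
tool_rot: [0.058, 0.998, 0.0, 0.0]
force: [-1.6, 0.2, 6.7]
finger_gap: 0.005
gripper_force: 2.9
```

Emit:
{"name": "send_rows", "arguments": {"commands": "0 0 0 -0.06 0;0 0 0 0 0"}}

```text
t: 25.82
tcp_pos: [0.5232, 0.1633, 0.0422]
tool_rot: [0.058, 0.998, 0.0, 0.0]
force: [-1.3, -0.4, 2.0]
finger_gap: -0.005
gripper_force: 1.1
```

Emit:
{"name": "send_rows", "arguments": {"commands": "0 0 0 -0.06 0;0 0 0 0 0"}}

```text
t: 25.98
tcp_pos: [0.5229, 0.1632, 0.043]
tool_rot: [0.058, 0.998, -0.0, -0.0]
force: [0.7, 0.2, 0.3]
finger_gap: -0.001
gripper_force: 0.0
```

Emit:
{"name": "send_rows", "arguments": {"commands": "0 0 0 -0.06 0;0 0 0 0 0"}}

```text
t: 26.15
tcp_pos: [0.5229, 0.1632, 0.0442]
tool_rot: [0.058, 0.998, -0.0, -0.0]
force: [-0.9, 1.0, 0.1]
finger_gap: -0.002
gripper_force: 0.0
```

Contact was lost at z ≈ 0.0427 against 0.0457 before, so the cover went down 3 mm and stayed. I'll rise and compare the tabs with the earlier picture of the cover home on the empty rack (w3).

Emit:
{"name": "send_rows", "arguments": {"commands": "0 0 0 -0.4 0;0 0 0 -0.8 0;0 0 0 -0.8 0;0 0 0 -0.8 0;0 0 0 -0.8 0;20 0 0 -0.6 0;60 0 0 -0.3 0;85 0 0 0 0;85 0 0 0 0;85 0 0 0 0;85 0 0 0 0"}}

```text
t: 27.07
tcp_pos: [0.5222, 0.1632, 0.1335]
tool_rot: [0.058, 0.998, -0.0, -0.001]
force: [-0.8, 0.5, -0.5]
finger_gap: 0.847
gripper_force: 0.0
```

Run:
```python
from h import *
st=readout.sense();print(st['tcp_pos'],st['force'])
s7=snap('wrist');s3=np.load('w3.npy',allow_pickle=True).item()
a=np.radians(173.42);c7=np.array([.5229,.1632]);a3=np.radians(166.95);c3=np.array([.6104,-.2018])
for nm,s,c,a in(('w3',s3,c3,a3),('w7',s7,c7,a)):
    u=np.array([np.cos(a),np.sin(a)]);v=np.array([-u[1],u[0]]);p=s['pixels'];print(nm)
    # rectify the plane z=.06 (1 px = 0.5 mm), then compare profiles
    X=np.arange(-60,60.1,.5);Y=np.arange(-40,40.1,.5)
    G=np.array([[*(c+x/1000*u+y/1000*v),.06] for x in X for y in Y])
    q=proj(s,G).astype(np.float32).reshape(len(X),len(Y),2)
    im=cv2.remap(p,q[:,:,0],q[:,:,1],cv2.INTER_LINEAR).astype(int);g=im.sum(2)//3;sat=im[:,:,0]-im[:,:,2]
    r=lambda x:np.argmin(abs(X-x))
    m=sat<9
    for x in(-40,-6,0,6,40):
        k=Y[m[r(x)]];print(x,'y extent',k.min(),k.max())
    for y in(-15,0,15):
        k=X[m[:,np.argmin(abs(Y-y))]];print(' y',y,'x extent',k.min(),k.max())
```

```text
[0.52223028 0.16316557 0.13352577] [-0.82179521  0.46837531 -0.46249952]
w3
-40 y extent -23.0 23.0
-6 y extent -31.0 31.0
0 y extent -31.5 31.0
6 y extent -31.0 31.0
40 y extent -23.5 23.0
 y -15 x extent -53.5 54.5
 y 0 x extent -53.5 55.5
 y 15 x extent -53.5 56.0
w7
-40 y extent -23.5 23.0
-6 y extent -31.5 31.0
0 y extent -31.5 31.0
6 y extent -32.0 31.0
40 y extent -23.5 23.0
 y -15 x extent -53.5 56.0
 y 0 x extent -53.5 55.0
 y 15 x extent -53.5 56.5
```

The outline matches the home state, with both tabs at ±31 mm. The cover is level and aligned, so I'm handing it in.

```bash
python3 -c "
from station import sign_off
print(sign_off())"
```

```text
the job is handed in; nothing more can be done
None
```

The cover is off the empty rack and home on the filled one. In the last wrist image both tabs are fully sprung out and the cover is level; the peak press was about 28 N and the grip about 23 N. The job was handed in at about 27 s, and no verdict came back.

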